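# Close a flow chamber on its dowels and hold it shut

## Robot

A 6-joint arm with a two-finger parallel gripper is mounted at the origin on the work surface. World frame = base frame: x ahead of the robot, y to its left, z up, the work surface at z = 0. Lengths are in m, angles in rad, forces in N, time in s.
With the tool pointing down it reaches from about 0.275 to 0.875 m from the base axis. Payload 12.5 kg.
Tool frame: the origin (TCP) lies on the centre line of the jaws, within the pads' length; the fingertips stand 25 mm ahead of it and the grasp point (between the pads) lies 6 mm ahead of it (arm.tip_reach is the distance from the TCP to the fingertips, in m); z points along the fingers, y is the direction in which the jaws open and shut (so a half turn about z gives the same grasp; the last joint's range is limited). The gripper opens to 85 mm and grips with 20 to 120 N. Pads are 22 mm wide; open, the fingers measure 114 mm over their backs; the gripper's body (76 mm by 85 mm) begins 54 mm behind the grasp point. The pads swing forward as they close: fully open they stand 13 mm farther back than shut.
Start: joints at [1.105, 0.351, 1.652, -0, 1.139, -0.085], TCP at [0.204, 0.511, 0.256] pointing down, gripper open.
Joint ranges: [-2.75, 2.75], [-0.79, 2.1], [0.01, 2.65], [-1.57, 4.71], [0.07, 3.14], [-2.87, 2.87]. Speed limits (rad/s): [2.22, 2.22, 2.79, 3.14, 3.14, 3.14].

## Interface

Orientations are given as a unit quaternion [x, y, z, w].
In Python, from workcell import arm gives the robot as it stands. The module is installed in compiled form; this text tells all that it offers.
- The arm moves only by the tool move_arm, never from a script. Its arguments are lists of equal length, an entry for each row: "delta_pos": the shift along the tool's x, y, z in m, a list of three; "rotation": the turn, a rotation vector about the tool's x, y, z in rad, a list of three; "grip": the opening, from 0 (shut) to 1 (fully open). A call has 1 to 20 rows; each row is the pose to reach, as a shift and turn from the pose commanded when the call began, along the tool's axes at that moment; what a row does not reach only later rows make up. A row lasts 1/10 s, in which the tool goes at most 50 mm and 8.59 degrees, less where a joint would pass 70% of its speed; a pose out of reach is approached as far as the arm can. A call with a gripper value outside its range is refused whole. The fingers move at their own pace and stop on an object; the grip force is fixed at half the most. Time passes only in rows, so rows that repeat a pose let the fingers close. It gives the time, the measured TCP pose, the force and the opening at its end, in the units of the state.
- arm.get_obs(): the state, without advancing time (a new reading comes with each control period).
- arm.camera(name): name is "scene" or "top"; returns a dict with "color" (480x640x3 uint8, blue, green, red), "intrinsics" (3x3 intrinsics, pixels), "distortion" ([k1, k2, p1, p2, k3] as OpenCV has them; the pictures are not rectified), "world_to_cam" (4x4, takes a point from world to camera coordinates). Camera axes: x right, y down, z forward; pixel columns grow to the right and rows downward; lengths in m; the calibration is good to about 2 mm. A picture is of the moment at which its call begins. There is no depth.
- arm.finish_job(): hands the job in, once; it reports no verdict.
Trained networks look in a picture, given as the dict that the camera call returned (one of the last four; its "shot" number tells which), for a name from the list of things; names that differ only in an ending like _2 or _b are one class to them, and where a whole thing is asked for, a point or a joint stands for the part that bears it (a point fixed in the world has none). Each returns a list of dicts, best first, with "p" (0 to 1); they miss things now and then, are a little off and sometimes report something else, mostly with a low value. They report only what shows in the picture. A call takes as long as a camera call. They do not tell look-alikes from the thing itself.
- arm.boxes_of(picture, target): "xy" ([column, row] in pixels, amid what is visible of it).
- arm.silhouettes(picture, target): "pixels" (480x640 bool, what is visible of it) and "xy" ([column, row] in pixels, amid what is visible of it).
- arm.spot_point(picture, target): "xy" ([column, row] in pixels: a listed point, or the origin of a listed thing).
The state is a dict: "time": time; "joint_pos": joint angles; "dq": joint speeds; "tau": joint torques, N m; "ee_pos": TCP position; "tool_rot": TCP orientation; "wrist_force": force on the tool from outside, world axes, zero at the start; "torque": the same for the moment, N m; "grip_width": finger opening in m.
Only numpy, scipy, OpenCV 4.12 (cv2) and the standard library are available. Lean on these libraries where they do the work, as an engineer would, in place of code of your own. Each camera call takes 0.05 s, during which the arm holds its last target.

## Task

Close the flow chamber: take the upper half with the round window out of the tray, turn it so that its two ports face the tubing comb, and fit it over the two dowel pins of the lower half until the faces meet all round, without slamming it on the cover glass. Then keep it pressed down with about 15 newtons so that I can put in the thumbscrews: finish still gripping or pressing it, do not let go, and leave everything else where it is.

Things in the scene. Friction and masses are not known exactly. Their poses are not given: they have to be found in the camera images.
- upper_half: the upper half to use: dark metal plate 100 (x) x 62 (y) x 18 mm (z), about 0.22 kg, right side up in the tray; 30 mm round glazed window in the middle, two thin steel port tubes 12 mm long sticking out of its +x end, two 9.6 mm through holes for the dowels, two 6.6 mm screw holes. Origin: centre of its underside, z up. Its long flat sides, 62 mm apart, are free to grip
- hole_a (a point): mouth of dowel hole A on the underside of the upper half, at x -38, y -19, z 0 mm in its frame
- hole_b (a point): mouth of dowel hole B on the underside of the upper half, at x +38, y 0, z 0 mm in its frame
- chamber_base: the lower half: dark plate 116 x 74 mm, round glass in the middle, its flat face 32 mm above the bench, on an aluminium block 170 (x) x 110 (y) mm fixed to the bench. Origin: on the bench under the glass's centre; x towards the tubing comb (slotted bar at x = 84 mm, 44 mm high), z up. Closed, the upper half's origin is 32 mm above this one, axes parallel; fits only this way round; rigid
- dowel_a (a point): foot of dowel pin A on the lower half's face, at x -38, y -19, z 32 mm in its frame; a steel pin 8 mm thick standing 16 mm above the face, its top 5 mm tapering to 3 mm; takes hole A
- dowel_b (a point): foot of dowel pin B, same pin, at x +38, y 0, z 32 mm in the chamber base's frame; takes hole B
- tray: white plastic tray fixed on the bench, 250 (x) x 300 (y) mm, floor 3 mm above the bench, rim 11 mm above the bench; both upper halves lie in it side by side. Origin: on the bench under its centre
- slot_half: other upper half, same size, long slot window 42 x 12 mm instead of the round one, dowel holes in other places so it cannot seat; lies in the tray; origin: centre of underside; leave it
- thumbscrew_1: steel thumbscrew standing on its 17 mm head at the near side of the tray, 36 mm high; origin: centre of its foot; leave it
- thumbscrew_2: second thumbscrew, the same; leave it
- dish: closed clear culture dish, 39 mm across, 11 mm high, on the bench to the left of the chamber base; origin: centre of underside; leave it
- slip_box: clear box of cover glasses with white lid, 35 x 35 x 21 mm, on the bench to the right of the chamber base; origin: centre of underside; leave it
- pipette: white hand pipette lying along x on the bench between tray and chamber base, about 255 mm long, 24 mm high; origin: under its middle; leave it
Mind the look-alikes: they are no part of the job. What is shaped like the chamber_base but green or yellow is not meant.

How it is judged:
By the outcome, as a careful person would: the job done as asked, in the order asked, and still so for the second after the job is handed in, while the arm keeps its last pose, push and grip.
It also fails if it takes over 42 s, if anything falls off the work surface, if the arm or the gripper's body presses on something with over 40 N, if the wrist force passes 120 N, or if a joint passes its speed limit or range.

## Working session

There is one attempt and no reset: what is moved stays moved. The work goes in short steps, Python scripts to look and compute and a tool call to move; the robot and the scene stay as the last step left them, time stands still between calls to the robot, and variables do not carry over. Pictures are saved under pics/ and viewed, and the job is handed in when it is done.

Besides the shell and the picture viewer there is one more tool, called after "Request:" as name(argument=value, ...) on one line, values as JSON. move_arm: Moves the arm, as the interface text tells. Its arguments: {"type":"object","properties":{"delta_pos":{"type":"array"},"rotation":{"type":"array"},"grip":{"type":"array"}},"required":["delta_pos","rotation","grip"]}

```bash
mkdir -p pics; cat > h.py <<'E'
import numpy as np, cv2, pickle
from workcell import arm
def ray(c,xy):
    u=cv2.undistortPoints(np.array([[xy]],float),np.array(c["intrinsics"]),np.array(c["distortion"]))[0,0]
    T=np.array(c["world_to_cam"]);R=T[:3,:3];t=T[:3,3]
    return -R.T@t, R.T@np.array([u[0],u[1],1])
def onz(c,xy,z):
    o,d=ray(c,xy); return o+d*(z-o[2])/d[2]
def proj(c,P):
    T=np.array(c["world_to_cam"])
    return cv2.projectPoints(np.array(P,float).reshape(-1,3),cv2.Rodrigues(T[:3,:3])[0],T[:3,3],np.array(c["intrinsics"]),np.array(c["distortion"]))[0].reshape(-1,2)
E
python3 - <<'E'
from h import *
np.set_printoptions(precision=4,suppress=True)
s=arm.get_obs();print(s)
for n in["top","scene"]:
    c=arm.camera(n);cv2.imwrite(f"pics/{n}0.png",c["color"]);pickle.dump(c,open(n+"0.pkl","wb"))
    print(n,c["world_to_cam"],c["intrinsics"],c["distortion"])
    for t in["upper_half","hole_a","hole_b","chamber_base","dowel_a","dowel_b","tray","slot_half","thumbscrew_1","dish","slip_box","pipette"]:
        try:
            print(t,[(np.round(r["xy"],1),round(r["p"],2)) for r in arm.spot_point(c,t)])
        except Exception as e: print(t,e)
print(arm.get_obs()["time"])
E
```

```text
{'time': 0.0, 'joint_pos': array([ 1.1054,  0.3512,  1.6525,  0.    ,  1.1391, -0.0846]), 'dq': array([ 0.0003, -0.0008,  0.    , -0.0006,  0.0005, -0.0005]), 'tau': array([ -0.0006, -50.6096, -29.1423,  -0.0001,   0.0043,   0.    ]), 'ee_pos': array([0.2042, 0.5103, 0.2557]), 'tool_rot': array([ 0.1892,  0.9819, -0.0006, -0.0002]), 'wrist_force': array([ 0.1645,  0.9833, -0.5683]), 'torque': array([ 0.0137,  0.004 , -0.072 ]), 'grip_width': 0.08557815630123342}
top [[ 0.0104 -0.9999 -0.0112 -0.0777]
 [-0.9858 -0.0084 -0.168   0.4514]
 [ 0.1678  0.0128 -0.9857  1.1565]
 [ 0.      0.      0.      1.    ]] [[522.1393   0.     318.3805]
 [  0.     522.1393 245.0391]
 [  0.       0.       1.    ]] [-0.0034  0.      0.      0.      0.    ]
upper_half [(array([159. , 213.8]), 0.67)]
hole_a [(array([158.5, 230.3]), 0.57), (array([165.7, 199.3]), 0.57)]
hole_b [(array([158.5, 230.3]), 0.57), (array([165.7, 199.3]), 0.57)]
chamber_base [(array([424.8, 314.3]), 0.94), (array([525.4, 313.5]), 0.89), (array([492.5, 220.7]), 0.86), (array([381.5, 215.1]), 0.55)]
dowel_a [(array([384.4, 225.5]), 0
[... 1619 characters left out ...]
.5]), 0.74), (array([237. , 153.8]), 0.61), (array([502.6, 276.5]), 0.2), (array([298.7, 298.4]), 0.15)]
dowel_b [(array([230.5, 180.2]), 0.97), (array([148.6, 226.1]), 0.96), (array([133.3, 169.8]), 0.89), (array([248.1, 278.4]), 0.85), (array([258.1, 244.9]), 0.83), (array([148.5, 146.5]), 0.74), (array([237. , 153.8]), 0.61), (array([502.6, 276.5]), 0.2), (array([298.7, 298.4]), 0.15)]
tray [(array([473.8, 290.4]), 0.65)]
slot_half [(array([438.5, 278.6]), 0.67), (array([501.1, 292.1]), 0.26)]
thumbscrew_1 [(array([468.6, 249.9]), 0.6), (array([489.5, 251.1]), 0.42)]
dish []
slip_box [(array([226.3, 238.9]), 0.55)]
pipette [(array([362.5, 253.9]), 0.92), (array([489.5, 251.1]), 0.59)]
1.3
```

View pics/top0.png

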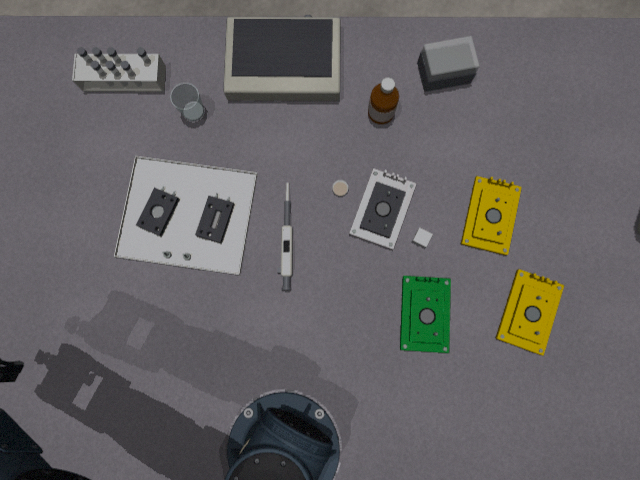

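View pics/scene0.png

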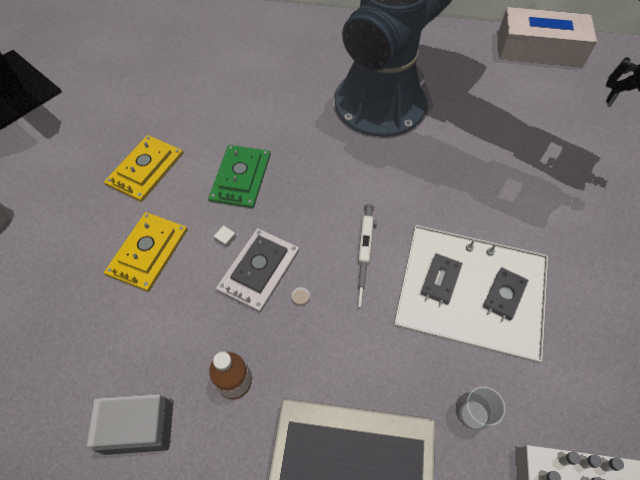

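```bash
python3 - <<'E'
import cv2,numpy as np
a=cv2.imread("pics/top0.png");s=cv2.imread("pics/scene0.png")
cv2.imwrite("pics/t_tray.png",cv2.resize(a[160:280,100:260],None,fx=5,fy=5,interpolation=2))
cv2.imwrite("pics/t_base.png",cv2.resize(a[170:370,330:570],None,fx=3,fy=3,interpolation=2))
cv2.imwrite("pics/s_tray.png",cv2.resize(s[220:370,390:570],None,fx=4,fy=4,interpolation=2))
cv2.imwrite("pics/s_base.png",cv2.resize(s[120:320,90:340],None,fx=3,fy=3,interpolation=2))
E
```

```text
(no output)
```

View pics/t_tray.png

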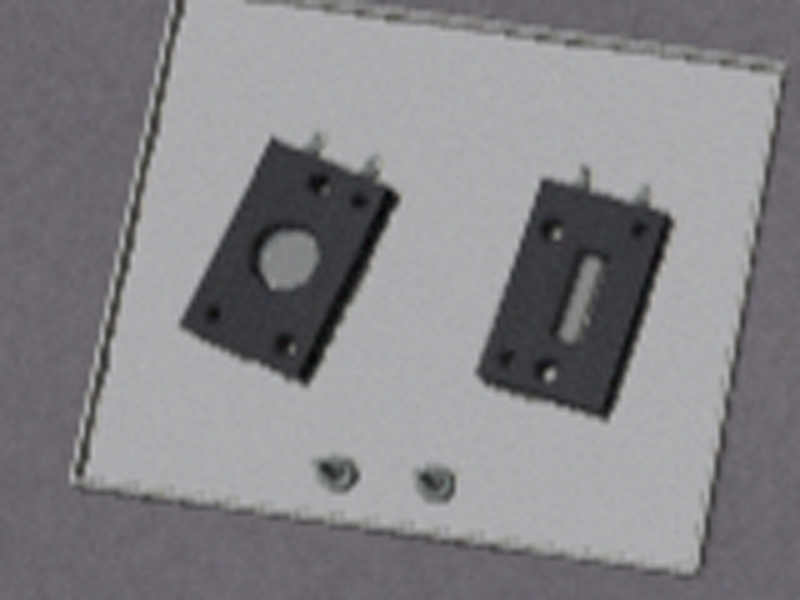

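View pics/t_base.png

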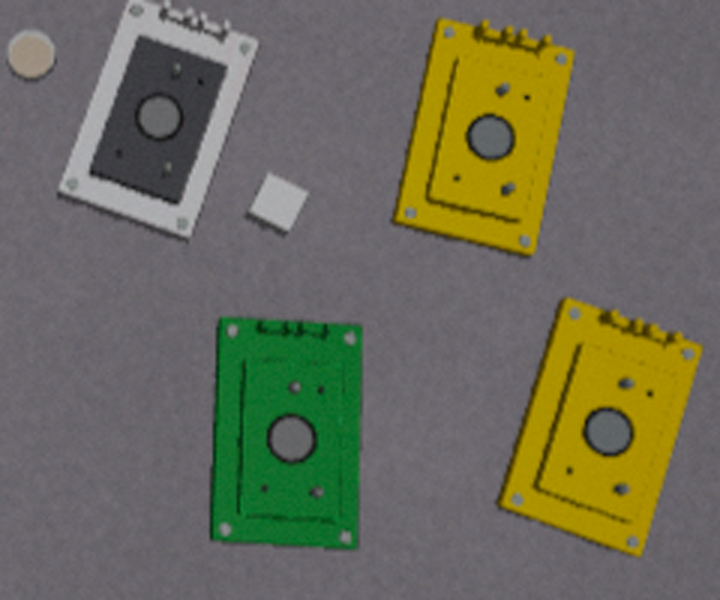

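View pics/s_tray.png

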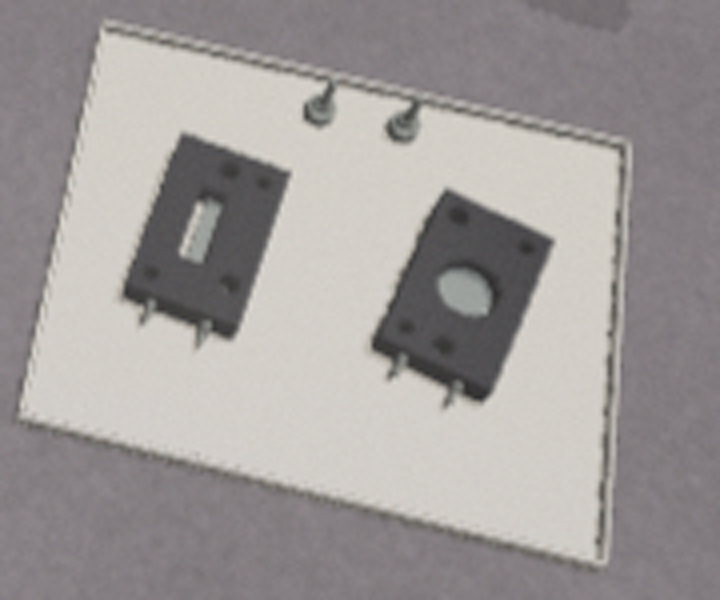

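View pics/s_base.png

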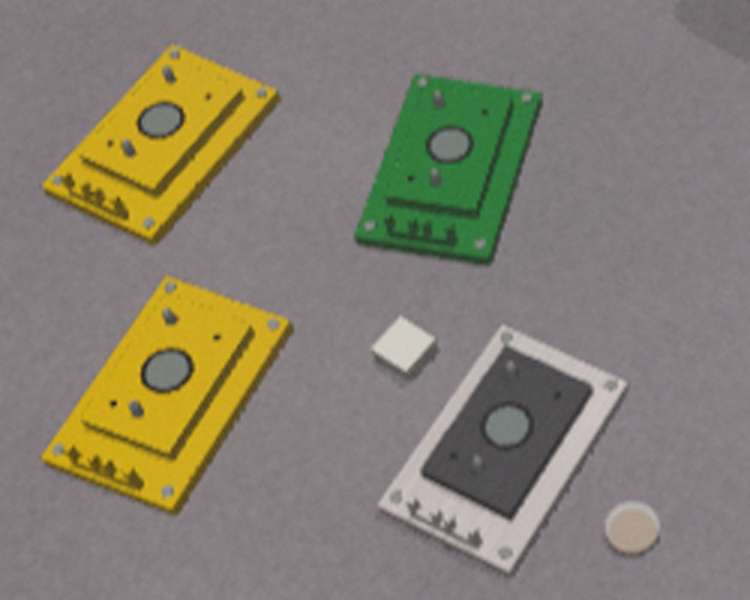

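```bash
cat > fit.py <<'E'
from h import *
from scipy.optimize import minimize
def soft(c,box):
    x0,y0,x1,y1=box
    g=c["color"].max(2).astype(np.float32)[y0:y1,x0:x1]
    return g
def render(c,box,pts,K=6):
    x0,y0,x1,y1=box
    p=proj(c,pts); h=cv2.convexHull(p.astype(np.float32))[:,0]
    h=((h-[x0,y0]+0.5)*K-0.5)
    m=np.zeros(((y1-y0)*K,(x1-x0)*K),np.uint8)
    cv2.fillConvexPoly(m,np.round(h*16).astype(np.int32),255,cv2.LINE_AA,4)
    m=cv2.GaussianBlur(m.astype(np.float32),(0,0),K*0.5)
    return cv2.resize(m,(x1-x0,y1-y0),interpolation=cv2.INTER_AREA)/255
def boxpts(x,y,th,L,W,z0,z1):
    ct,st=np.cos(th),np.sin(th)
    return [[x+ct*a-st*b,y+st*a+ct*b,z] for a in(-L/2,L/2) for b in(-W/2,W/2) for z in(z0,z1)]
def fit(c,box,p0,L,W,z0,z1,dark,bright,z0free=False,ksz=3):
    g=soft(c,box)
    cov=np.clip((bright-g)/(bright-dark),0,1)
    # fill interior holes
    m=(cov>0.5).astype(np.uint8)
    m=cv2.morphologyEx(m,cv2.MORPH_OPEN,np.ones((ksz,ksz)))
    n,l,st,_=cv2.connectedComponentsWithStats(m)
    k=1+np.argmax(st[1:,4]); m=(l==k).astype(np.uint8)
    cs,_=cv2.findContours(m,cv2.RETR_EXTERNAL,cv2.CHAIN_APPROX_NONE)
    f=np.zeros_like(m);cv2.drawContours(f,cs,-1,1,-1)
    fe=cv2.erode(f,np.ones((3,3)));fd=cv2.dilate(f,np.ones((3,3)))
    cov=np.where(fe>0,1,np.where(fd>0,cov,0))
    def cost(p):
        zz=p[3]/1000*1 if z0free else z0
        r=render(c,box,boxpts(p[0]/1000,p[1]/1000,p[2]/100,L,W,zz,z1))
        return ((r-cov)**2).sum()
    q=[p0[0]*1000,p0[1]*1000,p0[2]*100]+([z0*1000] if z0free else [])
    best=None
    for s in(6,2):
        sim=np.array([q]+[[q[j]+(s if i==j else 0) for j in range(len(q))] for i in range(len(q))])
        r=minimize(cost,q,method="Nelder-Mead",options=dict(initial_simplex=sim,xatol=.02,fatol=1e-3,maxiter=600));q=r.x
    return q,r.fun,cov
E
python3 - <<'E'
from fit import *
np.set_printoptions(precision=2,suppress=True)
C={n:pickle.load(open(n+"0.pkl","rb")) for n in("top","scene")}
for n in C:
    T=C[n]["world_to_cam"];print(n,"cam at",-T[:3,:3].T@T[:3,3])
# initial guesses
up=onz(C["top"],(158,212),.021);print(up, onz(C["scene"],(507,293),.021))
ba=onz(C["top"],(383,209),.032);print(ba, onz(C["scene"],(259.5,262),.032))
for n,bu,bb in(("top",(125,175,190,250),(340,165,420,252)),("scene",(475,255,535,330),(210,225,305,315))):
    c=C[n]
    g=c["color"].max(2)
    print(n,"upper",fit(c,bu,(up[0],up[1],-.45),.1,.062,.003,.021,65,(175 if n=="top" else 205))[:2])
    for zf in (True,False):
        print(n,"base",fit(c,bb,(ba[0],ba[1],-.35),.116,.074,.02,.032,65,(195 if n=="top" else 205),zf)[:2])
    print(n, g[225 if n=="top" else 280,(140 if n=="top" else 478):(185 if n=="top" else 540)])
    print(n, g[209 if n=="top" else 262,(345 if n=="top" else 215):(420 if n=="top" else 310)])
E
```

```text
top cam at [ 0.25 -0.09  1.21]
scene cam at [ 1.03 -0.02  1.01]
[0.53 0.31 0.02] [0.54 0.31 0.02]
[ 0.54 -0.22  0.03] [ 0.54 -0.22  0.03]
top upper (array([533.22, 308.85, -39.23]), np.float64(9.48373794555664))
top base (array([  611.43,  -248.45,   166.  , -1166.19]), np.float64(2420.95361328125))
top base (array([ 505.71, -243.46,   16.78]), np.float64(5069.8818359375))
top [ 60  59  62  57  61  60  59  62  57  60  63  61  58  63  62  64  61  64
  60  60  67  63  61  56  23  27  40 126 163 174 173 172 174 172 173 175
 173 174 173 174 172 175 176 175 174]
top [106 111 111 111 111 112 109 110 112 112 109 105 110 152 175 174 173 174
 171 173 150  73  65  65  67  64  64  62  63  65  29  65 103 102 104 103
 103 106 104 107 104 104 102 102  78  26  50  63  65  60  63  66  61  66
  84 148 172 172 175 170 171 168 104 108 113 107 106 106 110 107 108 107
 110 113 112]
scene upper (array([534.56, 307.89, -39.15]), np.float64(5.405950546264648))
scene base (array([ 542.8 , -222.32,  -34.27,   21.25]), np.float64(2.41300106048584))
scene base (array([ 542.55, -222.43,  -34.33]), np.float64(3.037975311279297))
scene [212 210 211 209 211 208 211 210 211 210 212 209 212 213 210 182  98  77
  85  82  84  84  82  82  82  84  80  79  83  81  82  80  81  80  82  81
  79  80  79  77  77  76  66  65  69  75  79  77  79  87 149 210 209 211
 209 210 210 211 209 209 207 210]
scene [134 137 137 135 136 136 133 133 133 137 136 135 132 135 141 140 137 139
 159 194 191 191 192 188 150  79  79  79  80  80  80  82  80  81  78  57
  67 127 129 126 127 128 128 127 125 128 130 126 128 128 122  66  58  81
  77  80  83  83  81  84  81  80  82  62  69 135 199 201 201 202 200 199
 201 198 174 111  94 115 135 137 138 134 135 134 135 137 136 135 132 135
 134 135 134 132 130]
```

```bash
sed -i 's/cov>0.5/cov>0.65/' fit.py
python3 - <<'E'
from fit import *
np.set_printoptions(precision=2,suppress=True)
C={n:pickle.load(open(n+"0.pkl","rb")) for n in("top","scene")}
up=[.534,.308,-.39];ba=[.542,-.222,-.343]
for n,bu,bb in(("top",(125,175,190,250),(340,165,420,252)),("scene",(475,255,535,330),(210,225,305,315))):
    c=C[n];d=62 if n=="top" else 81
    q,f,cov=fit(c,bu,up,.1,.062,.003,.021,d,(174 if n=="top" else 210));print(n,"upper",q,f)
    q2,f2,cov2=fit(c,bb,ba,.116,.074,.02,.032,d,(173 if n=="top" else 195),True);print(n,"base",q2,f2)
    im=c["color"].copy()
    K=4;bigs=[]
    for q_,bx,hole,z in((q,bu,[(-38,-19),(38,0),(0,0),(50,31),(50,-31),(-50,31),(-50,-31)],.021),(q2,bb,[(-38,-19),(38,0),(0,0),(58,37),(58,-37),(-58,37),(-58,-37)],.032)):
        x0,y0,x1,y1=bx
        b=cv2.resize(im[y0:y1,x0:x1],None,fx=K,fy=K,interpolation=2)
        th=q_[2]/100
        for a,e in hole:
            zs=[z] if z==.021 else [z,z+.016]
            for zz in zs:
                P=[q_[0]/1e3+(np.cos(th)*a-np.sin(th)*e)/1e3,q_[1]/1e3+(np.sin(th)*a+np.cos(th)*e)/1e3,zz]
                p=(proj(c,P)[0]-[x0,y0]+.5)*K-.5
                cv2.drawMarker(b,tuple(np.round(p).astype(int)),(0,0,255),cv2.MARKER_CROSS,9,1)
        bigs.append(cv2.copyMakeBorder(b,0,400-b.shape[0],0,400-b.shape[1],cv2.BORDER_CONSTANT))
    cv2.imwrite(f"pics/fit_{n}.png",np.hstack(bigs))
E
```

```text
top upper [533.22 308.83 -39.24] 7.74890661239624
top base [ 539.41 -221.35  -34.44   19.96] 3.1495025157928467
scene upper [534.56 307.95 -38.98] 5.2238311767578125
scene base [ 542.67 -222.37  -34.33   20.8 ] 1.884009838104248
```

View pics/fit_top.png

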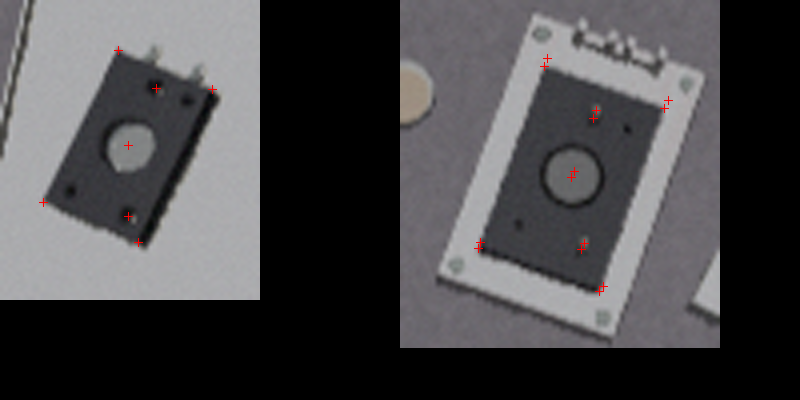

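View pics/fit_scene.png

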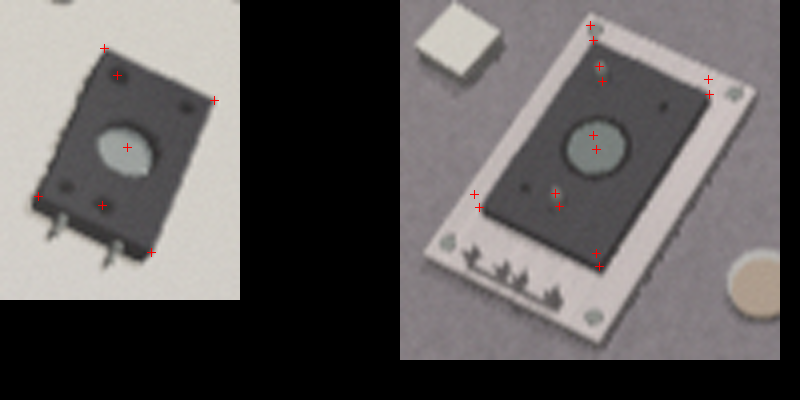

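```bash
cat >> h.py <<'E'
from scipy.spatial.transform import Rotation as Ro
def goal(pos,yaw_y,q=None,p=None):
    # tool z down, tool y at world angle yaw_y (rad); returns delta_pos, rotvec in tool axes from measured pose
    s=arm.get_obs(); q=s["tool_rot"] if q is None else q; p=s["ee_pos"] if p is None else p
    R0=Ro.from_quat(q).as_matrix()
    y=np.array([np.cos(yaw_y),np.sin(yaw_y),0]);z=np.array([0,0,-1.]);x=np.cross(y,z)
    R1=np.stack([x,y,z],1)
    return R0.T@(np.array(pos)-p), Ro.from_matrix(R0.T@R1).as_rotvec()
E
python3 - <<'E'
from h import *
np.set_printoptions(precision=5,suppress=True)
print(arm.tip_reach)
for z in(.1,.03):print(goal([.534,.3085,z],np.pi/2-.391))
print(arm.get_obs()["time"])
E
```

```text
0.025
(array([-0.38112, -0.06512,  0.15628]), array([ 0.00001, -0.00003,  0.01017]))
(array([-0.38112, -0.06512,  0.22628]), array([ 0.00001, -0.00003,  0.01017]))
1.3
```

Request:
move_arm(delta_pos=[[-0.3811,-0.0651,0.1],[-0.3811,-0.0651,0.1],[-0.3811,-0.0651,0.1],[-0.3811,-0.0651,0.1],[-0.3811,-0.0651,0.1],[-0.3811,-0.0651,0.1],[-0.3811,-0.0651,0.1],[-0.3811,-0.0651,0.1],[-0.3811,-0.0651,0.1563],[-0.3811,-0.0651,0.1563],[-0.3811,-0.0651,0.1563],[-0.3811,-0.0651,0.1563],[-0.3811,-0.0651,0.1563]], rotation=[[0,0,0.01],[0,0,0.01],[0,0,0.01],[0,0,0.01],[0,0,0.01],[0,0,0.01],[0,0,0.01],[0,0,0.01],[0,0,0.01],[0,0,0.01],[0,0,0.01],[0,0,0.01],[0,0,0.01]], grip=[1,1,1,1,1,1,1,1,1,1,1,1,1])

```text
time: 2.6
ee_pos: [0.5343, 0.3096, 0.1022]
tool_rot: [0.194, 0.981, 0.001, 0.001]
wrist_force: [-0.1, -0.2, -0.3]
grip_width: 0.0852
```

```bash
python3 - <<'E'
from h import *
np.set_printoptions(precision=5,suppress=True)
print(goal([.534,.3085,.03],np.pi/2-.391),arm.get_obs()["ee_pos"])
v=[]
for n,b in(("top",(90,150,230,290)),("scene",(430,200,600,370))):
    c=arm.camera(n);a=c["color"][b[1]:b[3],b[0]:b[2]];v.append(cv2.resize(a,(390,390),interpolation=2))
cv2.imwrite("pics/pre.png",np.hstack(v))
E
```

```text
(array([ 0.    , -0.0013,  0.0722]), array([0.00221, 0.00197, 0.00144])) [0.53431 0.30961 0.1022 ]
```

View pics/pre.png

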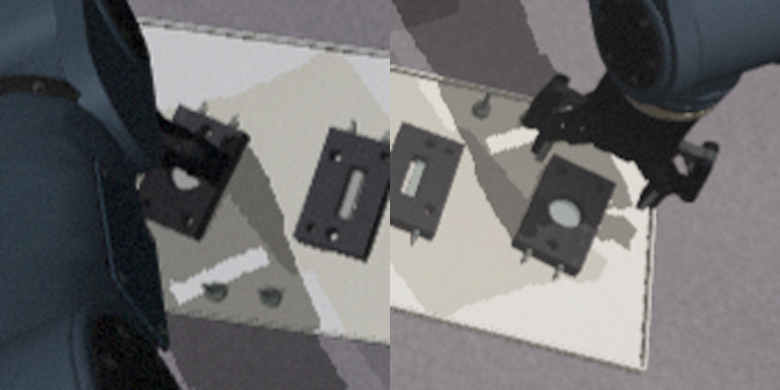

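Request:
move_arm(delta_pos=[[0,0,0.03],[0,0,0.055],[0,0,0.069],[0,0,0.069],[0,0,0.069],[0,0,0.069],[0,0,0.069],[0,0,0.069],[0,0,0.069],[0,0,0.069]], rotation=[[0,0,0],[0,0,0],[0,0,0],[0,0,0],[0,0,0],[0,0,0],[0,0,0],[0,0,0],[0,0,0],[0,0,0]], grip=[1,1,1,1,1,0.5,0.5,0.5,0.5,0.5])

```text
time: 3.7
ee_pos: [0.5347, 0.3089, 0.0328]
tool_rot: [0.194, 0.981, 0.001, 0.001]
wrist_force: [-2.2, -0.9, 8.8]
grip_width: 0.0601
```

```bash
python3 - <<'E'
from h import *
np.set_printoptions(precision=5,suppress=True)
s=arm.get_obs();print(s["ee_pos"],s["wrist_force"],s["torque"],s["grip_width"])
v=[]
for n,b in(("top",(90,150,230,290)),("scene",(430,200,600,370))):
    c=arm.camera(n);a=c["color"][b[1]:b[3],b[0]:b[2]];v.append(cv2.resize(a,(390,390),interpolation=2))
cv2.imwrite("pics/grip.png",np.hstack(v))
E
```

```text
[0.53473 0.30891 0.03276] [-2.15931 -0.87677  8.75157] [-0.22007  0.40582  0.00512] 0.06013255175322223
```

View pics/grip.png

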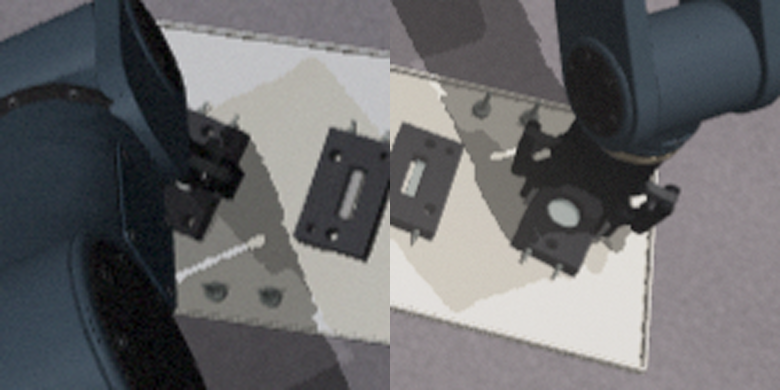

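Request:
move_arm(delta_pos=[[0,0,-0.005],[0,0,-0.02],[0,0,-0.05],[0,0,-0.09],[0,0,-0.12],[0,0,-0.12],[0,0,-0.12]], rotation=[[0,0,0],[0,0,0],[0,0,0],[0,0,0],[0,0,0],[0,0,0],[0,0,0]], grip=[0.4,0.4,0.4,0.4,0.4,0.4,0.4])

```text
time: 4.5
ee_pos: [0.5339, 0.3085, 0.1516]
tool_rot: [0.194, 0.981, 0.0, 0.0]
wrist_force: [0.7, -0.8, -3.6]
grip_width: 0.06
```

```bash
python3 - <<'E'
from h import *
np.set_printoptions(precision=5,suppress=True)
s=arm.get_obs();print(s["ee_pos"],s["wrist_force"],s["torque"],s["grip_width"])
print(goal([.541,-.222,.15],np.pi/2-.344))
v=[]
for n,b in(("top",(90,150,230,290)),("scene",(430,200,600,370))):
    c=arm.camera(n);a=c["color"][b[1]:b[3],b[0]:b[2]];v.append(cv2.resize(a,(390,390),interpolation=2))
cv2.imwrite("pics/lift.png",np.hstack(v))
E
```

```text
[0.5339  0.30846 0.15162] [ 0.66149 -0.75001 -3.56737] [-0.0051   0.04063 -0.01454] 0.059994979094811274
(array([-0.20864, -0.48776,  0.00143]), array([ 0.00065,  0.00061, -0.04681]))
```

View pics/lift.png

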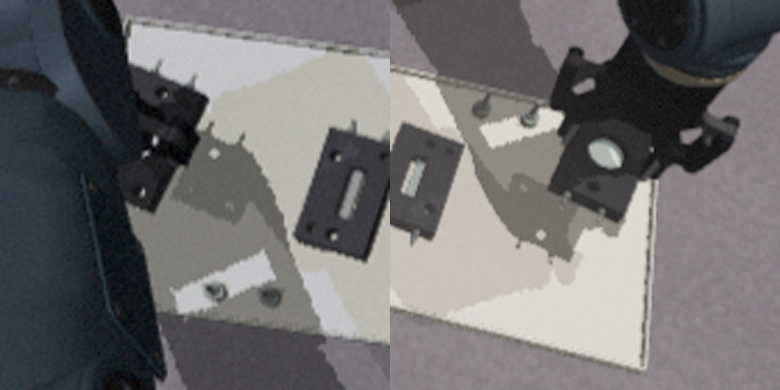

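Request:
move_arm(delta_pos=[[-0.01,-0.02,0],[-0.03,-0.06,0],[-0.048,-0.105,0],[-0.066,-0.15,0],[-0.084,-0.195,0],[-0.103,-0.24,0],[-0.122,-0.285,0],[-0.141,-0.33,0],[-0.16,-0.375,0],[-0.18,-0.42,0],[-0.196,-0.455,0],[-0.205,-0.477,0],[-0.2086,-0.4878,0],[-0.2086,-0.4878,0],[-0.2086,-0.4878,0],[-0.2086,-0.4878,0]], rotation=[[0,0,0],[0,0,0],[0,0,-0.01],[0,0,-0.02],[0,0,-0.03],[0,0,-0.04],[0,0,-0.0468],[0,0,-0.0468],[0,0,-0.0468],[0,0,-0.0468],[0,0,-0.0468],[0,0,-0.0468],[0,0,-0.0468],[0,0,-0.0468],[0,0,-0.0468],[0,0,-0.0468]], grip=[0.4,0.4,0.4,0.4,0.4,0.4,0.4,0.4,0.4,0.4,0.4,0.4,0.4,0.4,0.4,0.4])

```text
time: 6.2
ee_pos: [0.5411, -0.2206, 0.1507]
tool_rot: [0.17, 0.985, 0.0, -0.0]
wrist_force: [0.1, -0.3, -2.7]
grip_width: 0.0602
```

```bash
cat > look.py <<'E'
from h import *
import sys
np.set_printoptions(precision=5,suppress=True)
s=arm.get_obs();print(s["time"],s["ee_pos"],s["tool_rot"],s["wrist_force"],s["torque"],s["grip_width"],s["joint_pos"])
v=[]
for n,b in(("top",(330,140,450,260)),("scene",(190,180,330,320))):
    c=arm.camera(n);pickle.dump(c,open(f"{sys.argv[1]}_{n}.pkl","wb"));a=c["color"][b[1]:b[3],b[0]:b[2]];v.append(cv2.resize(a,(400,400),interpolation=2))
cv2.imwrite(f"pics/{sys.argv[1]}.png",np.hstack(v))
E
python3 look.py over1
```

```text
6.2 [ 0.54106 -0.22056  0.15075] [ 0.17046  0.98536  0.00018 -0.00035] [ 0.10457 -0.27248 -2.74484] [-0.0398   0.09743 -0.04568] 0.060196158191041155 [-0.4668   0.53704  1.6515   0.00017  0.95383 -1.6951 ]
```

View pics/over1.png

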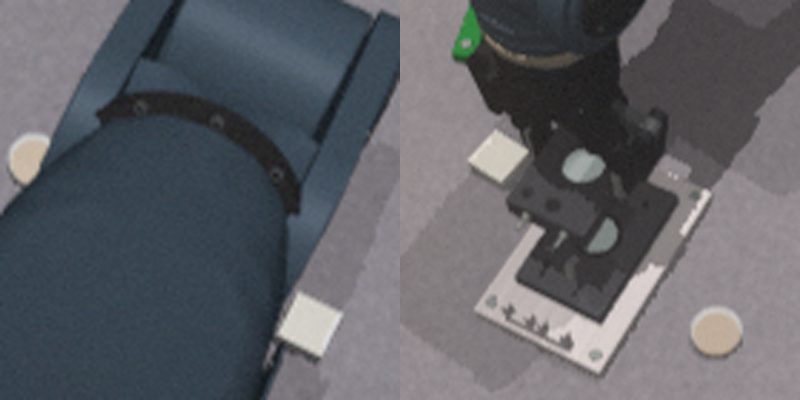

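Request:
move_arm(delta_pos=[[0,0,0.02],[0,0,0.04],[0,0,0.055],[0,0,0.06],[0,0,0.06],[0,0,0.06]], rotation=[[0,0,0],[0,0,0],[0,0,0],[0,0,0],[0,0,0],[0,0,0]], grip=[0.4,0.4,0.4,0.4,0.4,0.4])

```text
time: 6.9
ee_pos: [0.5415, -0.2221, 0.0917]
tool_rot: [0.171, 0.985, -0.0, 0.001]
wrist_force: [0.3, 0.3, -2.3]
grip_width: 0.06
```

```bash
python3 look.py over2; cat > ov.py <<'E'
from h import *
import sys
tag=sys.argv[1];dx,dy,dyaw=[float(a) for a in sys.argv[2:5]]
c=pickle.load(open(tag+"_scene.pkl","rb"))
s=arm.get_obs();R=Ro.from_quat(s["tool_rot"]).as_matrix();y=R[:,1]
th=np.arctan2(y[1],y[0])-np.pi/2+dyaw
x,yy=s["ee_pos"][:2];z0=s["ee_pos"][2]-.0298;z1=z0+.018
ct,st=np.cos(th),np.sin(th)
def W(a,b,z,x0,y0,t): return [x0+(np.cos(t)*a-np.sin(t)*b)/1e3,y0+(np.sin(t)*a+np.cos(t)*b)/1e3,z]
x0=x+(ct*dx-st*dy)/1e3;y0=yy+(st*dx+ct*dy)/1e3
B=(215,200,310,300);K=8;X=B
im=cv2.resize(c["color"][B[1]:B[3],B[0]:B[2]],None,fx=K,fy=K,interpolation=2)
im=cv2.convertScaleAbs(im,alpha=1.6,beta=10)
def px(P): return np.round((proj(c,P)-[B[0],B[1]]+.5)*K-.5).astype(int)
o=im.copy()
def line(P,col,closed=True): cv2.polylines(o,[px(P).reshape(-1,1,2)],closed,col,1,cv2.LINE_AA)
cyc=[(50,31),(50,-31),(-50,-31),(-50,31)]
for z in(z0,z1): line([W(a,b,z,x0,y0,th) for a,b in cyc],(0,0,255))
t=np.linspace(0,2*np.pi,40)
circ=lambda cx,cy,r:[(cx+r*np.cos(q),cy+r*np.sin(q)) for q in t]
for cx,cy,r in((38,0,4.8),(-38,-19,4.8),(0,0,15)): line([W(a,b,z1,x0,y0,th) for a,b in circ(cx,cy,r)],(0,255,255))
bx,by,bt=.5427,-.2224,-.3435
line([W(a*1.16,b*37/31,.032,bx,by,bt) for a,b in cyc],(0,255,0))
cv2.imwrite(f"pics/ov_{tag}.png",np.hstack([im,o])[:, :] if im.shape[1]*2<=800 else o)
cv2.imwrite(f"pics/raw_{tag}.png",im)
print("pred yaw",th,"pos",x0,y0)
E
python3 ov.py over2 0 0 0
```

```text
6.9 [ 0.54148 -0.22206  0.0917 ] [ 0.17109  0.98526 -0.00016  0.0005 ] [ 0.33631  0.26555 -2.28512] [ 0.01385 -0.05252 -0.02684] 0.0600032556425312 [-0.46872  0.62348  1.67877 -0.00001  0.83829 -1.69565]
pred yaw -0.34396760959337547 pos 0.5414894840785484 -0.2221264532961623
```

View pics/ov_over2.png

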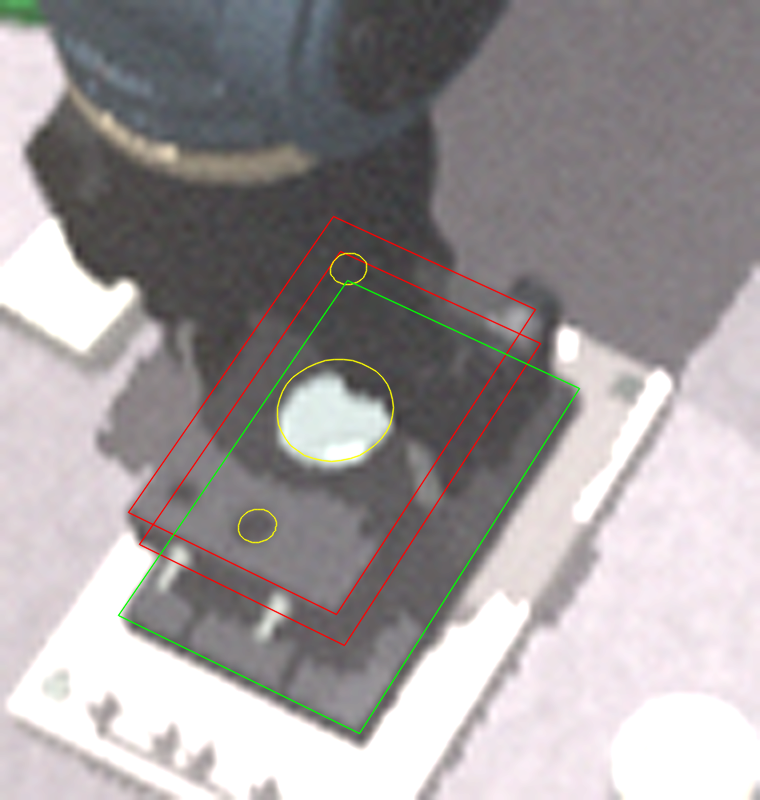

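View pics/raw_over2.png

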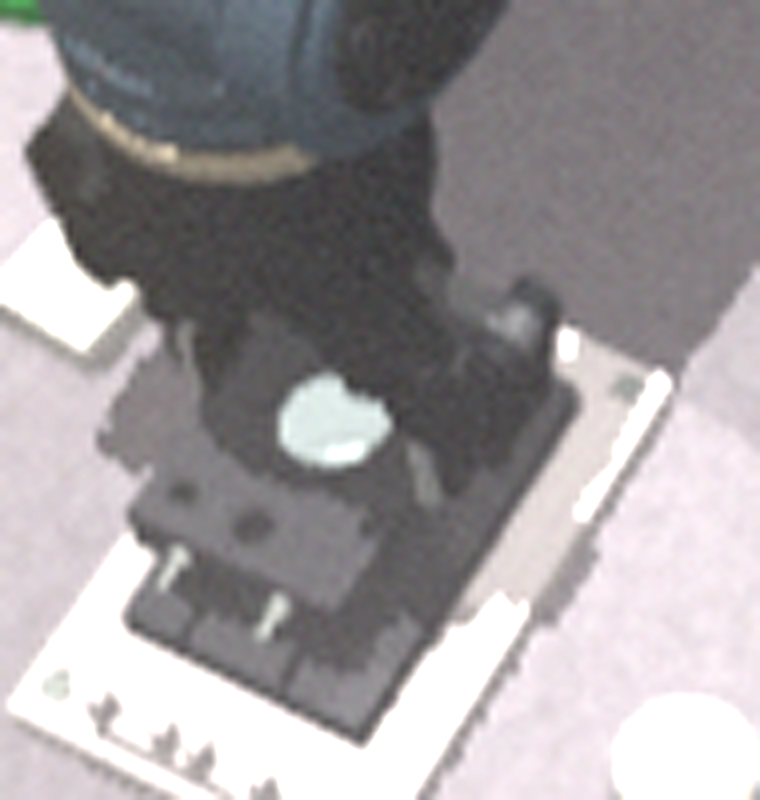

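```bash
cat > hb.py <<'E'
from h import *
def W(a,b,z,x0,y0,t): return [x0+(np.cos(t)*a-np.sin(t)*b)/1e3,y0+(np.sin(t)*a+np.cos(t)*b)/1e3,z]
def cen(c,P,r=3.2,it=5,sub=8):
    p=proj(c,P)[0];p0=p.copy()
    g=c["color"].astype(np.float32).mean(2)
    for _ in range(it):
        n=int(2*r*sub)
        yy,xx=np.mgrid[-r:r:n*1j,-r:r:n*1j]
        v=cv2.remap(g,(xx+p[0]).astype(np.float32),(yy+p[1]).astype(np.float32),cv2.INTER_LINEAR)
        w=np.clip(np.median(v)-5-v,0,None)*((xx**2+yy**2)<r*r)
        p=p+[(w*xx).sum()/w.sum(),(w*yy).sum()/w.sum()]
    return p0,p
E
python3 - <<'E'
from hb import *
np.set_printoptions(precision=2,suppress=True)
c=pickle.load(open("scene0.pkl","rb"))
for nm,h in(("B",(38,0)),("S",(38,-19)),("A",(-38,-19)),("S2",(-38,19))):
    a,b=cen(c,W(*h,.021,.53456,.30795,-.3898));print("tray",nm,a,b,b-a,(onz(c,b,.021)-onz(c,a,.021))*1e3)
c=pickle.load(open("over2_scene.pkl","rb"));s=arm.get_obs()
z=s["ee_pos"][2]-.0298+.018
for nm,h in(("B",(38,0)),("S",(38,-19))):
    a,b=cen(c,W(*h,z,s["ee_pos"][0],s["ee_pos"][1],-.344));print("hand",nm,a,b,b-a,(onz(c,b,z)-onz(c,a,z))*1e3)
print(s["time"])
E
```

```text
tray B [500.12 305.82] [500.6  306.03] [0.48 0.22] [0.35 0.98 0.  ]
tray S [491.5  301.58] [491.12 301.34] [-0.37 -0.24] [-0.44 -0.76  0.  ]
tray A [503.95 273.34] [504.43 273.6 ] [0.48 0.26] [0.49 0.99 0.  ]
tray S2 [520.83 281.35] [521.23 281.51] [0.4  0.16] [0.26 0.83 0.  ]
hand B [246.65 265.23] [246.09 265.33] [-0.57  0.1 ] [ 0.38 -1.09  0.  ]
hand S [238.73 261.4 ] [237.43 261.09] [-1.3  -0.31] [-0.34 -2.79  0.  ]
7.0
```

```bash
python3 - <<'E'
from hb import *
np.set_printoptions(precision=2,suppress=True)
c=pickle.load(open("scene0.pkl","rb"));t=-.3435;bx,by=.5427,-.2224
for nm,h in(("S",(38,-19)),("S2",(-38,19))):
    a,b=cen(c,W(*h,.032,bx,by,t),r=2.5);print("base",nm,a,b,b-a,(onz(c,b,.032)-onz(c,a,.032))*1e3)
# glass disc: bright region centroid by weighted
def disc(c,P,r,lo,hi):
    p=proj(c,P)[0];p0=p.copy();g=c["color"].astype(np.float32).mean(2)
    for _ in range(6):
        yy,xx=np.mgrid[-r:r:160j,-r:r:160j]
        v=cv2.remap(g,(xx+p[0]).astype(np.float32),(yy+p[1]).astype(np.float32),cv2.INTER_LINEAR)
        w=np.clip((v-lo)/(hi-lo),0,1)*((xx**2+yy**2)<r*r)
        p=p+[(w*xx).sum()/w.sum(),(w*yy).sum()/w.sum()]
    return p0,p
a,b=disc(c,W(0,0,.032,bx,by,t),10,80,115);print("glass",a,b,(onz(c,b,.032)-onz(c,a,.032))*1e3)
ct=pickle.load(open("top0.pkl","rb"));a,b=disc(ct,W(0,0,.032,.5394,-.22135,t),9,70,95);print("glass top",a,b,(onz(ct,b,.032)-onz(ct,a,.032))*1e3)
# dowel zoom with overlay for candidate
for nm,cc,B,pos in(("scene",c,(225,230,290,300),(bx,by)),("top",ct,(345,170,415,245),(.5394,-.22135))):
    K=6;im=cv2.resize(cc["color"][B[1]:B[3],B[0]:B[2]],None,fx=K,fy=K,interpolation=2);im=cv2.convertScaleAbs(im,alpha=1.5);o=im.copy()
    q=np.linspace(0,2*np.pi,30)
    for d in((38,0),(-38,-19)):
        for z,r in((.032,4),(.043,4),(.048,1.5)):
            P=[W(d[0]+r*np.cos(k),d[1]+r*np.sin(k),z,*pos,t) for k in q]
            cv2.polylines(o,[np.round((proj(cc,P)-[B[0],B[1]]+.5)*K-.5).astype(int).reshape(-1,1,2)],True,(0,255,255),1)
    cv2.imwrite(f"pics/dow_{nm}.png",cv2.resize(np.hstack([im,o]),None,fx=.95,fy=.95))
E
```

```text
base S [241.65 272.41] [240.81 271.54] [-0.84 -0.87] [-1.78 -2.22  0.  ]
base S2 [275.2  251.83] [275.39 251.31] [ 0.19 -0.52] [-1.33  0.16  0.  ]
glass [258.63 262.  ] [258.56 261.51] [-1.14 -0.38  0.  ]
glass top [382.47 208.95] [382.6  208.49] [ 1.1  -0.33  0.  ]
```

View pics/dow_scene.png

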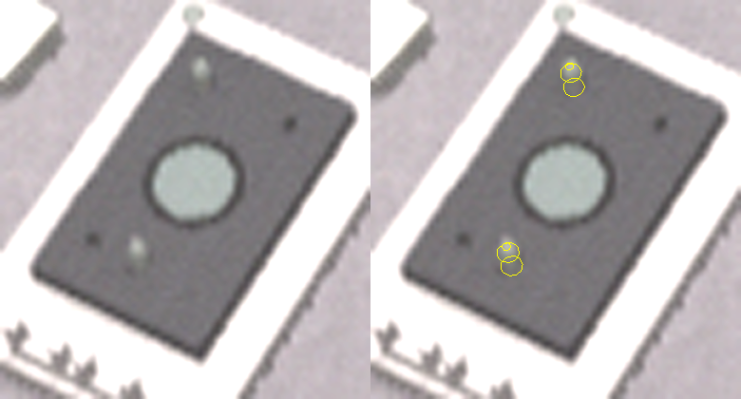

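View pics/dow_top.png

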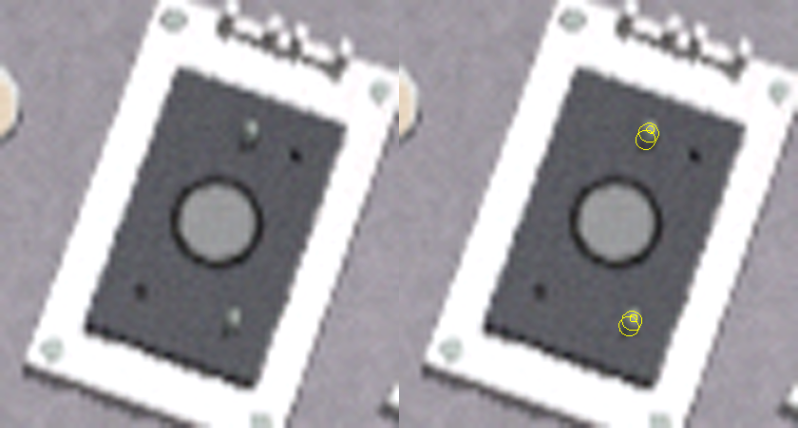

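Request:
move_arm(delta_pos=[[0.0005,0.0003,0.004],[0.0005,0.0003,0.008],[0.0005,0.0003,0.011],[0.0005,0.0003,0.013],[0.0005,0.0003,0.015],[0.0005,0.0003,0.017],[0.0005,0.0003,0.018],[0.0005,0.0003,0.018]], rotation=[[0,0,0],[0,0,0],[0,0,0],[0,0,0],[0,0,0],[0,0,0],[0,0,0],[0,0,0]], grip=[0.4,0.4,0.4,0.4,0.4,0.4,0.4,0.4])

```text
time: 7.8
ee_pos: [0.5408, -0.2216, 0.073]
tool_rot: [0.171, 0.985, -0.0, 0.0]
wrist_force: [0.4, 0.3, -3.0]
grip_width: 0.0601
```

```bash
python3 look.py d1
```

```text
7.8 [ 0.54082 -0.22156  0.07298] [ 0.17116  0.98524 -0.00004  0.00016] [ 0.3923   0.31705 -3.00643] [ 0.03927 -0.10703 -0.01335] 0.06013661413197443 [-0.46848  0.65185  1.6862   0.00003  0.80321 -1.69528]
```

View pics/d1.png

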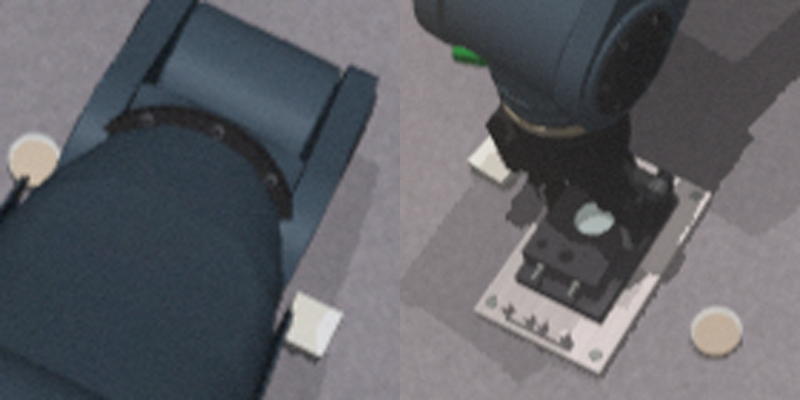

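Request:
move_arm(delta_pos=[[0,0,0.0008],[0,0,0.0016],[0,0,0.0024],[0,0,0.0032],[0,0,0.004],[0,0,0.004]], rotation=[[0,0,0],[0,0,0],[0,0,0],[0,0,0],[0,0,0],[0,0,0]], grip=[0.4,0.4,0.4,0.4,0.4,0.4])

```text
time: 8.5
ee_pos: [0.541, -0.2216, 0.069]
tool_rot: [0.171, 0.985, -0.0, 0.0]
wrist_force: [3.8, -0.2, -1.9]
grip_width: 0.0599
```

```bash
python3 look.py d2
```

```text
8.5 [ 0.54097 -0.22159  0.06905] [ 0.17117  0.98524 -0.00006  0.00038] [ 3.79368 -0.17966 -1.86123] [-0.02046 -0.71135  0.05763] 0.05992497499911125 [-0.46844  0.6582   1.68704  0.00015  0.79558 -1.69531]
```

View pics/d2.png

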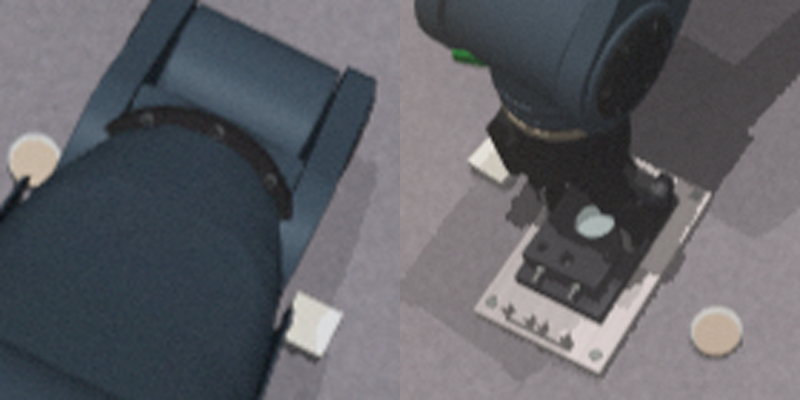

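Request:
move_arm(delta_pos=[[-0.0005,0.0002,0],[-0.0008,0.0003,0.0006],[-0.0008,0.0003,0.0012],[-0.0008,0.0003,0.0018],[-0.0008,0.0003,0.0024],[-0.0008,0.0003,0.0024]], rotation=[[0,0,0],[0,0,0],[0,0,0],[0,0,0],[0,0,0],[0,0,0]], grip=[0.4,0.4,0.4,0.4,0.4,0.4])

```text
time: 9.2
ee_pos: [0.5413, -0.2214, 0.0664]
tool_rot: [0.171, 0.985, 0.0, -0.0]
wrist_force: [-0.3, 0.2, -3.3]
grip_width: 0.0601
```

```bash
python3 -c "
from h import *
s=arm.get_obs();print(s['ee_pos'],s['wrist_force'],s['torque'],s['tool_rot'])"
```

```text
[ 0.54127627 -0.22142136  0.06636926] [-0.34611159  0.19420435 -3.25557135] [-0.06467606  0.00827245 -0.04469648] [ 1.71157522e-01  9.85243615e-01  7.20862844e-05 -3.41639060e-04]
```

Request:
move_arm(delta_pos=[[0,0,0.0005],[0,0,0.001],[0,0,0.0015],[0,0,0.002],[0,0,0.0025],[0,0,0.003],[0,0,0.003]], rotation=[[0,0,0],[0,0,0],[0,0,0],[0,0,0],[0,0,0],[0,0,0],[0,0,0]], grip=[0.4,0.4,0.4,0.4,0.4,0.4,0.4])

```text
time: 9.9
ee_pos: [0.5415, -0.2214, 0.0635]
tool_rot: [0.171, 0.985, 0.0, -0.0]
wrist_force: [-0.3, 0.3, -3.5]
grip_width: 0.0599
```

```bash
python3 -c "
from h import *
s=arm.get_obs();print(s['ee_pos'],s['wrist_force'],s['torque'],s['tool_rot'])"
```

```text
[ 0.54147764 -0.22144578  0.06350136] [-0.32832105  0.27708933 -3.50884263] [-0.01674147  0.01879172  0.01220342] [ 1.71142461e-01  9.85246289e-01  3.04116157e-05 -8.65442398e-05]
```

Now very slowly to contact.

Request:
move_arm(delta_pos=[[0,0,0.0003],[0,0,0.0006],[0,0,0.0009],[0,0,0.0012],[0,0,0.0015],[0,0,0.0015]], rotation=[[0,0,0],[0,0,0],[0,0,0],[0,0,0],[0,0,0],[0,0,0]], grip=[0.4,0.4,0.4,0.4,0.4,0.4])

```text
time: 10.5
ee_pos: [0.5415, -0.2215, 0.062]
tool_rot: [0.171, 0.985, -0.0, -0.0]
wrist_force: [-0.5, 0.5, -2.3]
grip_width: 0.0604
```

```bash
python3 -c "
from h import *
s=arm.get_obs();print(s['ee_pos'],s['wrist_force'],s['torque'],s['tool_rot'])"
```

```text
[ 0.54150087 -0.22150677  0.06203804] [-0.48147078  0.47317314 -2.27549022] [-0.04730083 -0.01070556  0.05169829] [ 1.71150304e-01  9.85244930e-01 -9.16666767e-07 -4.50793671e-05]
```

Request:
move_arm(delta_pos=[[0,0,0.0002],[0,0,0.0004],[0,0,0.0006],[0,0,0.0008],[0,0,0.0008]], rotation=[[0,0,0],[0,0,0],[0,0,0],[0,0,0],[0,0,0]], grip=[0.4,0.4,0.4,0.4,0.4])

```text
time: 11.0
ee_pos: [0.5415, -0.2215, 0.0618]
tool_rot: [0.171, 0.985, 0.0, 0.0]
wrist_force: [-2.9, 0.5, 6.4]
grip_width: 0.06
```

```bash
python3 -c "
from h import *
s=arm.get_obs();print(s['ee_pos'],s['wrist_force'],s['torque'],s['tool_rot'])"
```

```text
[ 0.54154055 -0.22151057  0.06178302] [-2.94895221  0.46263621  6.38234019] [0.4028412  0.45273765 0.00811222] [1.71176359e-01 9.85240404e-01 7.77683186e-06 2.76115023e-05]
```

Request:
move_arm(delta_pos=[[0,0,0.0002],[0,0,0.0004],[0,0,0.0004],[0,0,0.0004]], rotation=[[0,0,0],[0,0,0],[0,0,0],[0,0,0]], grip=[0.4,0.4,0.4,0.4])

```text
time: 11.4
ee_pos: [0.5416, -0.2215, 0.0618]
tool_rot: [0.171, 0.985, 0.0, 0.0]
wrist_force: [-4.4, 1.5, 10.7]
grip_width: 0.0596
```

```bash
python3 look.py p1; python3 ov.py p1 0 0 0
```

```text
11.4 [ 0.54157 -0.22152  0.06178] [0.1712  0.98524 0.00001 0.00009] [-4.39449  1.48081 10.65986] [0.53493 0.75014 0.0238 ] 0.059595267993230755 [-0.46785  0.67079  1.6868   0.00011  0.78385 -1.69462]
pred yaw -0.3440011020105245 pos 0.5415819813009658 -0.2214939138225214
```

View pics/raw_p1.png

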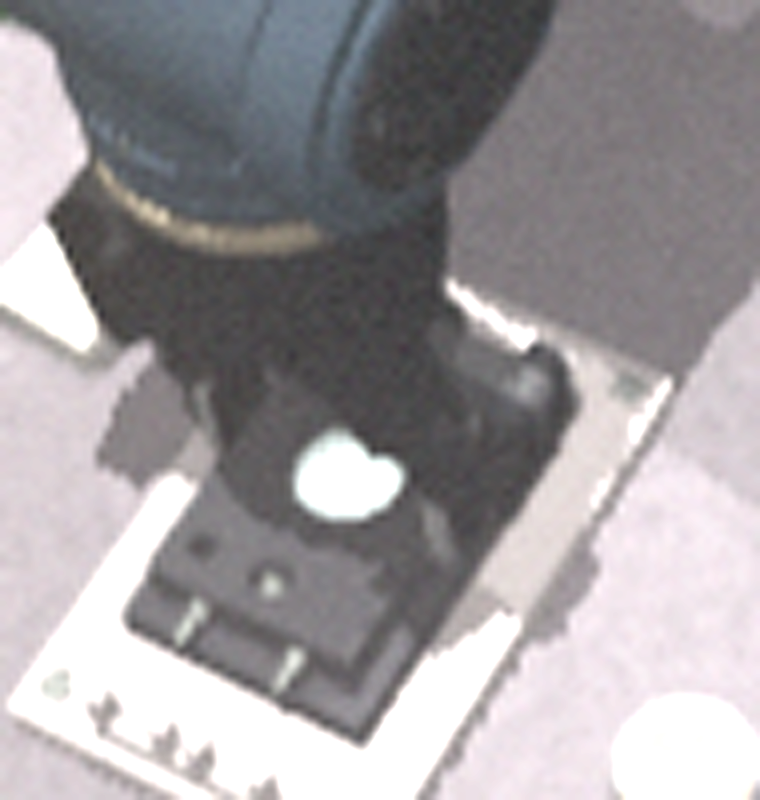

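Request:
move_arm(delta_pos=[[0.0002,0,0.0001],[0.0003,0,0.0003],[0.0003,0,0.0003],[0.0003,0,0.0003]], rotation=[[0,0,0],[0,0,0],[0,0,0],[0,0,0]], grip=[0.4,0.4,0.4,0.4])

```text
time: 11.9
ee_pos: [0.5416, -0.2215, 0.0618]
tool_rot: [0.171, 0.985, -0.0, 0.0]
wrist_force: [-4.0, 2.3, 13.4]
grip_width: 0.0598
```

Request:
move_arm(delta_pos=[[0,0,0],[0,0,0],[0,0,0],[0,0,0],[0,0,0]], rotation=[[0,0,0],[0,0,0],[0,0,0],[0,0,0],[0,0,0]], grip=[0.4,0.4,0.4,0.4,0.4])

```text
time: 12.4
ee_pos: [0.5415, -0.2215, 0.0617]
tool_rot: [0.171, 0.985, -0.0, 0.0]
wrist_force: [-4.7, 1.4, 12.6]
grip_width: 0.0595
```

```bash
python3 -c "
from h import *
for i in range(4):
  s=arm.get_obs();print(s['ee_pos'],s['wrist_force'],s['torque'],s['tool_rot']);arm.camera('scene')"
```

```text
[ 0.54153335 -0.22148581  0.06173705] [-4.72044341  1.41715332 12.57210426] [0.57159237 0.66069695 0.00598051] [ 1.71175395e-01  9.85240481e-01 -8.01599823e-05  4.14117938e-04]
[ 0.54155965 -0.2215105   0.06177049] [-5.11734194  1.17378971 11.97994986] [0.60304145 0.62366021 0.01994164] [ 1.71183234e-01  9.85239108e-01 -8.95237614e-05  4.39022299e-04]
[ 0.54153827 -0.22150443  0.06175088] [-5.00825483  2.32816438 11.69335343] [0.51783068 0.68348724 0.01981963] [ 1.71172376e-01  9.85241006e-01 -8.94085716e-05  4.12236281e-04]
[ 0.54156021 -0.22151635  0.06175549] [-4.01189976  1.38909138 12.19480006] [ 4.64942403e-01  6.68690598e-01 -2.16084696e-04] [ 1.71165171e-01  9.85242249e-01 -9.55354882e-05  4.32410429e-04]
```

Request:
move_arm(delta_pos=[[0,0,0.0001],[0,0,0.0001],[0,0,0.0001],[0,0,0.0001],[0,0,0.0001]], rotation=[[0,0,0],[0,0,0],[0,0,0],[0,0,0],[0,0,0]], grip=[0.4,0.4,0.4,0.4,0.4])

```text
time: 13.1
ee_pos: [0.5416, -0.2215, 0.0618]
tool_rot: [0.171, 0.985, -0.0, 0.0]
wrist_force: [-4.8, 2.0, 14.7]
grip_width: 0.0604
```

```bash
python3 -c "
from h import *
for i in range(6):
  s=arm.get_obs();print(s['ee_pos'],s['wrist_force'],s['torque']);c=arm.camera('scene')
cv2.imwrite('pics/final.png',c['color'])
pickle.dump(c,open('fin_scene.pkl','wb'))"; python3 ov.py fin 0 0 0
```

```text
[ 0.54156065 -0.22149968  0.06175177] [-4.7677932   2.03399047 14.66392174] [0.55942116 0.69700847 0.00963397]
[ 0.54155704 -0.22152948  0.06174665] [-5.62887204  2.13735652 13.23595784] [0.56500568 0.73071259 0.08848083]
[ 0.54156666 -0.22152814  0.0617626 ] [-4.8923278   2.24343088 13.24860443] [0.6050256  0.79504381 0.0190094 ]
[ 0.54154326 -0.22149405  0.0617276 ] [-4.25929648  3.3976424  12.53971813] [0.56369296 0.70680685 0.01940119]
[ 0.54152448 -0.22150105  0.06173702] [-3.98380942  1.8714332  12.33341241] [0.60124676 0.72510199 0.02446951]
[ 0.54154265 -0.22150393  0.06174452] [-5.26324122  2.40245243 13.30504535] [0.60265127 0.73816417 0.00275264]
pred yaw -0.34403557360679127 pos 0.5415711969012992 -0.221509737435369
```

View pics/final.png

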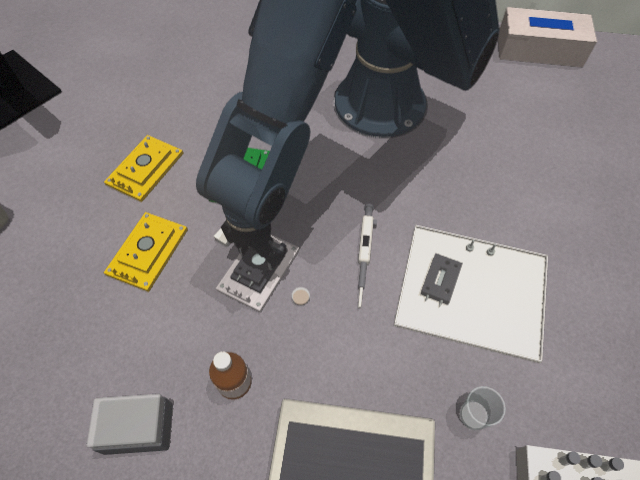

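View pics/ov_fin.png

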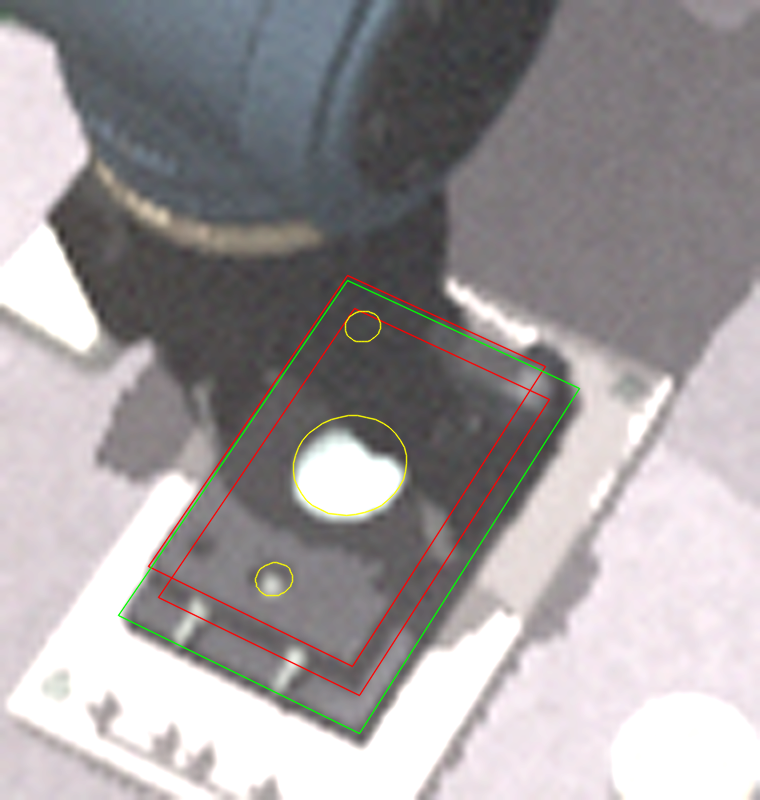

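```bash
python3 -c "
from workcell import arm
print(arm.finish_job())"
```

```text
the job is handed in; nothing more can be done
None
```

The upper half with the round window is seated over both dowel pins of the lower half, ports facing the tubing comb. The arm is still gripping it and pressing it down. I handed the job in at about 13.4 s on the robot's clock.

- **Descent:** I lowered it in steps, the last ones 0.2 mm at a time, so it met the face gently. On the way down the pins pushed sideways with about 4 N. Moving it roughly 0.8 mm towards the comb cleared that.
- **Seating:** The final height puts the underside about 32 mm above the bench, as it should be when closed. It did not sink or slip when I pressed harder, and the last picture shows a pin in hole B. That the faces meet all round rests on this height and on a rough estimate from the wrist torques, because the arm hides the far end from both cameras.
- **Press force:** The wrist reads about 13 N upward. Adding the part's own weight, the halves are pressed together with roughly 15 to 16 N.
- **Sideways force:** About 5 N remains, which one small correction did not reduce. The estimated centre of pressure is about 20 mm off the plate's middle, still inside the faces.
- **Everything else:** In the last picture the slot half, thumbscrews, dish and pipette look where they were. The slip box is mostly hidden by the arm, so I could only partly check it.
- **Camera disagreement:** The two cameras differed by 1 to 3 mm on the chamber base's position. I settled this from the glass and hole centres and from how the contact felt.

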